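# Open the analyser's sample lid onto its stop and prove the stop

### The arm

A 6-joint arm with a two-finger parallel gripper is mounted at the origin on the work surface. World frame = base frame: x ahead of the robot, y to its left, z up, the work surface at z = 0. Lengths are in m, angles in rad, forces in N, time in s.
With the tool pointing down it reaches from about 0.35 to 0.85 m from the base axis. Payload 8.1 kg.
Tool frame: the origin (TCP) lies between the finger pads; the fingertips stand 11 mm ahead of it and the grasp point (between the pads) lies 8 mm behind it (robot.tips_ahead is the distance from the TCP to the fingertips, in m); z points along the fingers, y is the line along which they close (so a half turn about z gives the same grasp; the last joint's range is limited). The gripper opens to 93 mm and grips with 3 to 60 N. Pads are 15 mm wide; open, the fingers measure 128 mm over their backs; the gripper's body (75 mm by 188 mm) begins 65 mm behind the grasp point.
Start: joints at [1.121, 0.13, 1.488, -0, 1.523, -0.085], TCP at [0.214, 0.561, 0.23] pointing down, gripper open.
Joint ranges: [-2.96, 2.96], [-0.89, 2.26], [0.02, 2.5], [-1.34, 4.48], [0, 2.73], [-2.66, 2.66]. Speed limits (rad/s): [2.39, 2.39, 2.79, 3.14, 3.14, 3.14].

### API

Orientations are given as a rotation vector (axis times angle).
In Python, from plant import robot gives the robot as it stands. The module is installed in compiled form; this text tells all that it offers.
- The arm moves only by the tool move_arm, never from a script. Its argument "deltas" is one flat list of numbers, 7 for each row, row after row: the shift along the tool's x, y, z in m, then the turn, a rotation vector about the tool's x, y, z in rad, then the opening, from 0 (shut) to 1 (fully open). A call has 1 to 12 rows; each row is the pose to reach, as a shift and turn from the pose commanded when the call began, along the tool's axes at that moment; what a row does not reach only later rows make up. A row lasts 1/8 s, in which the tool goes at most 62.5 mm and 10.7 degrees, less where a joint would pass 70% of its speed; a pose out of reach is approached as far as the arm can. A call with a gripper value outside its range is refused whole. The fingers move at their own pace and stop on an object; "squeeze" is the grip in N (left out, the last holds). Time passes only in rows, so rows that repeat a pose let the fingers close. It gives the time, the measured TCP pose, the force, the opening and the grip force at its end, in the units of the state.
- robot.read_state(): the state, without advancing time (a new reading comes with each control period).
- robot.read_camera(name): name is "scene" or "top" or "wrist"; returns (picture, depth): 400x640x3 uint8, red, green, blue; 400x640 float32, m along the optical axis (not along the pixel's ray), 0 where there is no reading.
- robot.camera_model(name): a dict with "K" (3x3 intrinsics, pixels), "k1" (the pictures are not rectified: a ray, as slopes to the right and down, at radius r is drawn at 1 + k1 r^2 times it, then the intrinsics apply), "R" (3x3) and "t" (3): a world point X has camera coordinates R X + t; the wrist camera has in their place "tool_from_camera" (4x4, takes a point from camera to tool coordinates, whose origin is the TCP and whose axes are the flange's). Camera axes: x right, y down, z forward; pixel columns grow to the right and rows downward; lengths in m; the calibration is good to about 2 mm. A picture is of the moment at which its call begins: read the wrist's pose just before it. camera_model takes no time and is no camera call.
- robot.close_job(): hands the job in; it is judged then, once.
Trained networks look in the newest picture that a camera, given by its name, has taken for a name from the list of things; names that differ only in an ending like _2 or _b are one class to them, and where a whole thing is asked for, a point or a joint stands for the part that bears it (a point fixed in the world has none). Each returns a list of dicts, best first, with "confidence" (0 to 1); they miss things now and then, are a little off and sometimes report something else, mostly with a low value. They report only what shows in the picture. A call takes as long as a camera call.
- robot.recognise(camera, label): "uv" ([column, row] in pixels, amid what is visible of it).
The state is a dict: "t": time; "q": joint angles; "dq": joint speeds; "joint_torque": joint torques, N m; "tool_pos": TCP position; "orientation": TCP orientation; "force": force on the tool from outside, world axes, zero at the start; "wrist_torque": the same for the moment, N m; "opening": finger opening in m; "gripper_force": force on a finger pad.
Only numpy, scipy, OpenCV 4.12 (cv2) and the standard library are available. Lean on these libraries where they do the work, as an engineer would, in place of code of your own. Each camera call takes 0.05 s, during which the arm holds its last target. There are 200 camera calls.

### The job

Draw the analyser's red-knobbed bolt fully aside, then lift the sample lid by its red handle and swing it back until it meets the rubber stop behind it. Check that the stop holds by keeping a steady gentle push of about 8 N on the handle against it for a good second, never slamming or forcing it, then let go and leave the lid resting open on the stop with the bolt still drawn. Leave the bottle, the beaker and the cell box where they stand.

Things in the scene. Friction and masses are not known exactly. Their poses are not given: they have to be found in the camera images.
- analyser: White bench analyser, fixed. Origin on the bench (z 0); own axes: x from front to back, y to its console side, z up. Sample chamber (closed by the grey lid) x -80 to 40, y -80 to 80 mm; rear housing x 40 to 100; console y 80 to 200, x -80 to 100 mm; all 110 mm high.
- lid (a joint): Lid angle: 0 closed (level), 1.57 upright. The hinge is free: let go before upright the lid falls shut, past upright it falls back. It meets the stop between 1.75 and 2.1 rad, different each time. Plate 120 (hinge to front edge) x 160 x 12 mm, 0.35 kg. A push on the handle square to the lid loads the stop's buffer with 1.6 to 1.7 times that force, plus 0.5 to 2 N of lid weight.
- lid_handle (a point): Centre of the red T-handle's crossbar: round bar, 14 mm diameter, 44 mm long, parallel to analyser y, on a 14 mm wide neck 35 mm out from the lid's front edge; free all round. Pinched by its two ends from above it turns between the pads. Closed, it lies 155 mm from the hinge towards analyser -x, 6 mm above it, 117 mm above the bench.
- lid_hinge (a point): Middle of the hinge line, at the lid's underside, at analyser x 40, y 0, z 110.5 mm; the line is parallel to analyser y. The handle rises and goes back towards analyser +x as the lid opens.
- bolt (a joint): Travel of the sliding bolt in m: 0 shut, its steel tongue lying 14 mm over the lid's edge and blocking it; it slides towards analyser +y, away from the lid, to its end at 0.030. The lid is free from about 0.016; 0.030 is fully drawn. It takes about 2.5 N and stays where it is left.
- bolt_knob (a point): Top of the bolt's red knob, an upright post of 16 mm diameter on the console, 32 mm tall above the bolt's bar (bar top 135, knob top 167 mm above the bench); moves with the bolt. Two steel staples, 140 mm above the bench, stand 30 mm from it on the lid side and 60 mm on the other, when shut.
- stop: Fixed dark steel post behind the analyser, 215 mm high, 34 mm wide; origin at its foot (analyser x 132, y 0), axes as the analyser's. At 196 mm height a brass screw carries a round black rubber buffer (22 mm) that meets the lid's back. Its face is 32 to 63 mm before the post's middle (-x), different each time, not measured. It is sprung: 2.5 N per mm, 12 mm at most.
- reagent: Reagent bottle with blue cap, 60 mm diameter, 120 mm high, origin at the centre of its underside. Bystander.
- beaker: Empty glass beaker, 72 mm diameter, 85 mm high, origin at the centre of its underside. Bystander.
- cellbox: Blue box for sample cells, 60 x 90 x 35 mm, origin at the centre of its underside. Bystander.

How it is judged:
By the outcome, as a careful person would: the job done as asked, in the order asked, and still so for the second after the job is handed in, with the robot touching nothing.
It also fails if it takes over 70 s, if anything falls off the work surface, if the arm or the gripper's body presses on something with over 40 N, if the wrist force passes 120 N, or if a joint passes its speed limit or range.

## Working session

There is one attempt and no reset: what is moved stays moved. The work goes in short steps, Python scripts to look and compute and a tool call to move; the robot and the scene stay as the last step left them, time stands still between calls to the robot, and variables do not carry over. Pictures are saved under pics/ and viewed, at most 10 in all, crops included, and the job is handed in when it is done.

Besides the shell and the picture viewer there is one more tool, called after ">>>" by a JSON object that holds its "api" and its "payload", one argument or row to a line. move_arm: Moves the arm, as the interface text tells. Its arguments: {"type":"object","properties":{"deltas":{"type":"array","items":{"type":"number"}},"squeeze":{"type":"number"}},"required":["deltas"]}

```bash
mkdir -p pics; cat > h.py <<'E'
import numpy as np, cv2
from scipy.spatial.transform import Rotation as Ro
from plant import robot
def ray(m,uv):
    K=np.array(m["K"]);k=m["k1"]
    d=np.array([(uv[0]-K[0,2])/K[0,0],(uv[1]-K[1,2])/K[1,1]]);s=d.copy()
    for _ in range(20): s=d/(1+k*(s@s))
    return np.array([s[0],s[1],1.])
def xyz(cam,uv,depth=None,z=None,st=None):
    m=robot.camera_model(cam);r=ray(m,uv)
    if cam=="wrist":
        T=np.array(m["tool_from_camera"]);Rt=Ro.from_rotvec(st["orientation"]).as_matrix()
        A=Rt@T[:3,:3];o=Rt@T[:3,3]+np.array(st["tool_pos"])
    else:
        A=np.array(m["R"]).T;o=-A@np.array(m["t"])
    d=A@r
    s=(z-o[2])/d[2] if z is not None else depth
    return o+s*d
E
python3 - <<'E'
from h import *
for c in ["scene","top"]:
    p,d=robot.read_camera(c); cv2.imwrite(f"pics/{c}0.png",p[:,:,::-1]); np.save(f"{c}0.npy",d)
    for n in ["analyser","lid_handle","bolt_knob","lid","stop","reagent","beaker","cellbox"]:
        for r in robot.recognise(c,n)[:2]:
            u,v=r["uv"];dd=np.median(d[int(v)-1:int(v)+2,int(u)-1:int(u)+2])
            print(c,n,np.round(r["uv"]),round(r["confidence"],2),np.round(xyz(c,r["uv"],dd),3))
s=robot.read_state();print(s)
E
```

```text
scene analyser [296. 214.] 0.9 [0.602 0.02  0.123]
scene lid_handle [273. 207.] 0.69 [ 0.54  -0.001  0.123]
scene bolt_knob [286. 162.] 0.57 [0.346 0.255 0.001]
scene bolt_knob [295. 215.] 0.48 [0.603 0.016 0.123]
scene lid [278. 208.] 0.7 [0.55  0.006 0.122]
scene reagent [252. 286.] 0.92 [ 0.644 -0.183  0.082]
scene beaker [336. 156.] 0.92 [0.515 0.308 0.084]
scene cellbox [290. 306.] 0.62 [ 0.725 -0.148  0.035]
top analyser [320. 220.] 0.64 [0.561 0.071 0.122]
top lid_handle [345. 231.] 0.6 [0.534 0.008 0.122]
top bolt_knob [299. 252.] 0.53 [0.483 0.121 0.166]
top lid [348. 227.] 0.57 [ 0.544 -0.     0.122]
top stop [328. 172.] 0.9 [0.68  0.049 0.124]
top stop [406. 196.] 0.3 [ 0.622 -0.153  0.091]
top reagent [408. 197.] 0.89 [ 0.62  -0.156  0.096]
top beaker [219. 249.] 0.63 [0.483 0.352 0.009]
top beaker [293. 253.] 0.21 [0.479 0.137 0.134]
top cellbox [390. 166.] 0.67 [ 0.713 -0.122  0.033]
top cellbox [348. 226.] 0.29 [0.545 0.002 0.122]
{'t': 0.9, 'q': array([ 1.12060374e+00,  1.30367895e-01,  1.48821425e+00, -8.59686583e-06,
        1.52298678e+00, -8.54444792e-02]), 'dq': array([ 0.001109  , -0.00097393,  0.00080764, -0.00021579,  0.00038768,
       -0.00026492]), 'joint_torque': array([-3.86622405e-04, -5.59734428e+01, -4.92063224e+01,  7.66092120e-02,
        2.23323028e-02,  9.85979545e-05]), 'tool_pos': array([0.21403773, 0.56053032, 0.22964658]), 'orientation': array([5.69770934e-01, 3.08947795e+00, 3.23734954e-05]), 'force': array([ 0.25040425, -0.52390954, -0.52560995]), 'wrist_torque': array([ 0.02213616,  0.03023694, -0.02035395]), 'gripper_force': 0.0, 'opening': 0.09312565978081024}
```

View pics/top0.png

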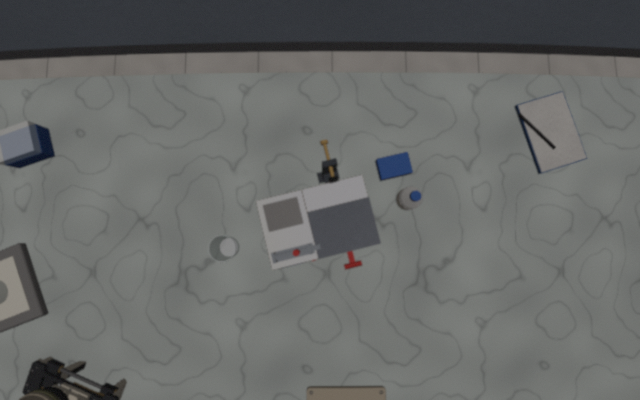

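View pics/scene0.png

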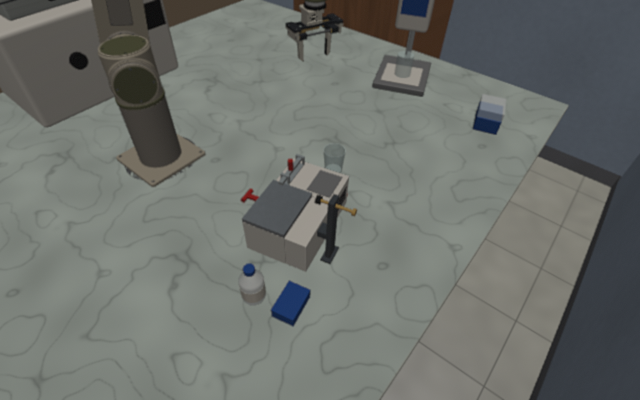

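The top view shows the knob at (296,252), the handle crossbar at (352,266), the lid's front edge running from (316,258) to (381,243), and the stop at (328,172). The analyser is yawed by about 13°.

```bash
python3 - <<'E'
from h import *
p=cv2.imread("pics/top0.png");d=np.load("top0.npy")
b,g,r=[p[:,:,i].astype(int) for i in range(3)]
red=((r>g+50)&(r>b+50)).astype(np.uint8)
n,l,s,c=cv2.connectedComponentsWithStats(red)
for i in range(1,n):
    if s[i,4]>5: print(s[i],c[i],xyz("top",c[i],z=.117),xyz("top",c[i],z=.167))
# whole-analyser + lid points from depth
P=np.array([[*xyz("top",(u,v),d[v,u]),u,v] for v in range(150,290) for u in range(240,400) if d[v,u]>0])
w=P[(P[:,2]>.1)&(P[:,2]<.117)]; 
lid=P[(P[:,2]>.117)&(P[:,2]<.128)]
print(np.percentile(P[:,2],[1,50,90,99]))
for nm,Q in (("white",w),("lid",lid),("all",P[(P[:,2]>.1)&(P[:,2]<.15)])):
    m=np.zeros((400,640),np.uint8); m[Q[:,4].astype(int),Q[:,3].astype(int)]=1
    m=cv2.morphologyEx(m,cv2.MORPH_OPEN,np.ones((5,5),np.uint8))
    k=[q[:2] for q in Q if m[int(q[4]),int(q[3])]]
    R=cv2.minAreaRect(np.float32(k)*1000);print(nm,len(k),np.median(Q[:,2]),R,cv2.boxPoints(R))
E
```

```text
[293 250   6   6  28] [295.67857143 252.32142857] [0.48051811 0.13109905 0.117     ] [0.48334264 0.12778242 0.167     ]
[345 252  16  16 113] [351.65486726 261.01769912] [ 0.45877632 -0.0082856   0.117     ] [ 0.46272652 -0.00438567  0.167     ]Traceback (most recent call last):
  File "<stdin>", line 9, in <module>
  File "h.py", line 10, in xyz
    m=robot.camera_model(cam);r=ray(m,uv)
ValueError: time passes only in moves, steps and waits
```

```bash
sed -i 's/^def ray/from functools import lru_cache\n@lru_cache\ndef cm(c): return robot.camera_model(c)\ndef ray/; s/m=robot.camera_model(cam)/m=cm(cam)/' h.py; python3 - <<'E'
from h import *
p=cv2.imread("pics/top0.png");d=np.load("top0.npy")
P=np.array([[*xyz("top",(u,v),d[v,u]),u,v] for v in range(150,290) for u in range(240,400) if d[v,u]>0])
w=P[(P[:,2]>.1)&(P[:,2]<.117)]; 
lid=P[(P[:,2]>.118)&(P[:,2]<.128)]
for nm,Q in (("white",w),("lid",lid),("all",P[(P[:,2]>.1)&(P[:,2]<.15)])):
    m=np.zeros((400,640),np.uint8); m[Q[:,4].astype(int),Q[:,3].astype(int)]=1
    m=cv2.morphologyEx(m,cv2.MORPH_OPEN,np.ones((7,7),np.uint8))
    k=[q[:2] for q in Q if m[int(q[4]),int(q[3])]]
    R=cv2.minAreaRect(np.float32(k)*1000);print(nm,len(k),np.median(Q[:,2]),R,cv2.boxPoints(R))
for n,u in dict(barL=(345,267.5),barR=(361,264.5)).items(): print(n,xyz("top",u,z=.122))
E
```

```text
white 4145 0.11025575113534303 ((557.7836303710938, 77.02046203613281), (177.22486877441406, 280.4798583984375), 14.232317924499512) [[437.4124  191.17024]
 [506.36957 -80.70079]
 [678.15485 -37.12932]
 [609.1977  234.74171]]
lid 2750 0.12224546402676867 ((542.4983520507812, 11.173301696777344), (117.53997802734375, 160.2650909423828), 13.952113151550293) [[466.14142   74.77166 ]
 [504.78302  -80.76522 ]
 [618.8553   -52.425056]
 [580.2137   103.111824]]
all 7611 0.11269506984777433 ((555.8978881835938, 76.86970520019531), (180.48704528808594, 280.9654846191406), 13.435005187988281) [[435.4839   192.54063 ]
 [500.76404  -80.73598 ]
 [676.3119   -38.801224]
 [611.03174  234.47539 ]]
barL [0.44325824 0.00866298 0.122     ]
barR [ 0.45052836 -0.03098995  0.122     ]
```

```bash
cat >> h.py <<'E'
YAW=np.radians(13.9); AX=np.array([np.cos(YAW),np.sin(YAW),0]); AY=np.array([-AX[1],AX[0],0]); O=np.array([.5619,.0160,0])
def A2W(x,y,z): return O+x*AX+y*AY+np.array([0,0,z])
def W2A(p): q=np.asarray(p)-O; return np.array([q@AX,q@AY,p[2]])
def go(pos,ydir,st=None):
    st=st or robot.read_state(); R=Ro.from_rotvec(st["orientation"])
    y=np.array([np.cos(ydir),np.sin(ydir),0]); z=np.array([0,0,-1.]); G=Ro.from_matrix(np.c_[np.cross(y,z),y,z])
    print("t",st["t"],"delta",np.round(R.inv().apply(np.array(pos)-st["tool_pos"]),4),"turn",np.round((R.inv()*G).as_rotvec(),4))
E
python3 - <<'E'
from h import *
print(np.round(cm("wrist")["tool_from_camera"],3),W2A((.4833,.1278,.167)), robot.tips_ahead)
go((.4833,.1278,.26),YAW)
E
```

```text
[[ 0.    -0.956 -0.295  0.083]
 [ 1.     0.    -0.    -0.   ]
 [ 0.    -0.295  0.956 -0.155]
 [ 0.     0.     0.     1.   ]] [-0.04944082  0.12740803  0.167     ] 0.011
t 0.9 delta [-0.4059 -0.3082 -0.0304] turn [ 0.     -0.      0.9634]
```

>>> {"api": "move_arm", "payload": {
  "deltas": [-0.045,-0.034,-0.03,0,0,0.12,1,-0.09,-0.068,-0.03,0,0,0.24,1,-0.135,-0.102,-0.03,0,0,0.36,1,-0.18,-0.136,-0.03,0,0,0.48,1,-0.225,-0.17,-0.03,0,0,0.6,1,-0.27,-0.205,-0.03,0,0,0.72,1,-0.315,-0.239,-0.03,0,0,0.84,1,-0.36,-0.273,-0.03,0,0,0.963,1,-0.406,-0.308,-0.03,0,0,0.963,1,-0.406,-0.308,-0.03,0,0,0.963,1,-0.406,-0.308,-0.03,0,0,0.963,1]
}}

```text
t: 2.28
tool_pos: [0.4833, 0.1281, 0.2596]
orientation: [-1.936, -2.473, -0.0]
force: [0.8, 0.6, -1.1]
opening: 0.0933
gripper_force: 0.0
```

```bash
cat > look.py <<'E'
from h import *
import sys
st=robot.read_state();p,d=robot.read_camera("wrist");cv2.imwrite("pics/%s.png"%sys.argv[1],p[:,:,::-1])
print(st["tool_pos"],st["orientation"],st["q"],st["force"])
for n in sys.argv[2:]:
    for r in robot.recognise("wrist",n)[:2]:
        u,v=r["uv"];dd=d[int(v),int(u)];X=xyz("wrist",r["uv"],dd,st=st);print(n,np.round(r["uv"]),round(r["confidence"],2),"W",np.round(X,4),"A",np.round(W2A(X),4))
b,g,r=[p[:,:,i].astype(int) for i in (2,1,0)]
n,l,s,c=cv2.connectedComponentsWithStats(((r>g+50)&(r>b+50)).astype(np.uint8))
for i in range(1,n):
    if s[i,4]>80:
        v,u=np.nonzero((l==i)&(d>0)); X=np.array([xyz("wrist",(a,b_),d[b_,a],st=st) for a,b_ in zip(u,v)])
        T=X[X[:,2]>np.percentile(X[:,2],97)-.003]; print("red",s[i],"topz",np.percentile(X[:,2],97),"top centre W",T.mean(0),"A",W2A(T.mean(0)))
E
python3 look.py w1 bolt_knob lid_handle
```

```text
[0.48325002 0.12813713 0.25957565] [-1.93647316e+00 -2.47304107e+00 -1.79384959e-04] [ 1.56223670e-01 -1.53655576e-01  1.71581618e+00  5.13821097e-04
  1.57975481e+00 -8.59494445e-02] [ 0.80873911  0.57200958 -1.10566979]
bolt_knob [325. 194.] 0.82 W [0.4837 0.1348 0.1517] A [-0.0473  0.1341  0.1517]
lid_handle [347. 287.] 0.75 W [0.5334 0.0336 0.1232] A [-0.0235  0.0239  0.1232]
red [298 111 155   2 310] topz 0.03762076645531003 top centre W [0.5250334  0.2131548  0.03610177] A [0.0115751  0.20023781 0.03610177]
red [315 190  19  28 411] topz 0.16799119350211808 top centre W [0.48477403 0.1277256  0.16692632] A [-0.04802783  0.1269817   0.16692632]
red [258 283  38  29 701] topz 0.12382793107944749 top centre W [ 0.45664482 -0.00287302  0.1235915 ] A [-0.10670676  0.0069649   0.1235915 ]
```

View pics/w1.png

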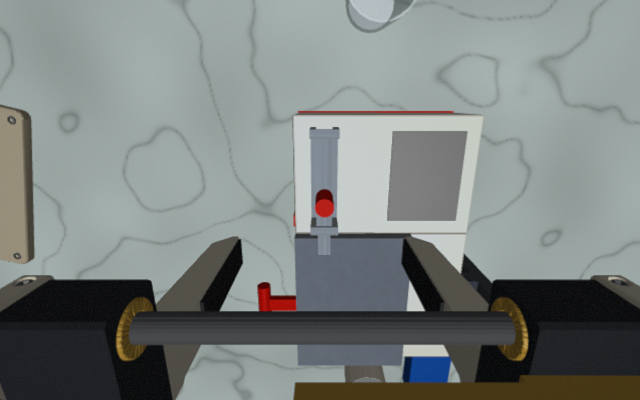

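The knob is at (324,200), between the fingers. The tongue lies over the lid edge at (323,245), and the bar runs along the image's vertical. I'll go down and pinch it.

>>> {"api": "move_arm", "payload": {
  "deltas": [0,0.001,0.04,0,0,0,0.7,0,0.001,0.08,0,0,0,0.6,0,0.001,0.103,0,0,0,0.5,0,0.001,0.103,0,0,0,0,0,0.001,0.103,0,0,0,0,0,0.001,0.103,0,0,0,0,0,0.001,0.103,0,0,0,0,0,0.001,0.103,0,0,0,0],
  "squeeze": 20
}}

```text
t: 3.42
tool_pos: [0.4847, 0.1282, 0.1572]
orientation: [1.936, 2.474, 0.001]
force: [-0.6, -0.3, 0.2]
opening: 0.0174
gripper_force: 0.0
```

>>> {"api": "move_arm", "payload": {
  "deltas": [0,0,0,0,0,0,0,0,0,0,0,0,0,0,0.006,0,0,0,0,0,0,0.012,0,0,0,0,0,0,0.018,0,0,0,0,0,0,0.024,0,0,0,0,0,0,0.028,0,0,0,0,0,0,0.032,0,0,0,0,0,0,0.032,0,0,0,0,0,0]
}}

```text
t: 4.55
tool_pos: [0.4782, 0.1563, 0.1571]
orientation: [1.933, 2.469, -0.004]
force: [8.2, -16.4, 1.0]
opening: 0.0153
gripper_force: 20.0
```

>>> {"api": "move_arm", "payload": {
  "deltas": [0.032,0,0,0,0,0,0.5,0.031,0,0,0,0,0,0.5,0.031,0,0,0,0,0,0.6,0.031,0,-0.05,0,0,0,0.7,0.01,0,-0.1,0,0,0,0.9,0,0,-0.103,0,0,0,1,0,0,-0.103,0,0,0,1]
}}

```text
t: 5.42
tool_pos: [0.4769, 0.1583, 0.2594]
orientation: [1.938, 2.473, -0.0]
force: [0.2, 0.3, -0.3]
opening: 0.0811
gripper_force: 0.0
```

```bash
python3 look.py w2 bolt_knob; python3 -c "
from h import *
go(A2W(-.115,0,.25),YAW+np.pi/2)"
```

```text
[0.47685928 0.15830938 0.25938493] [ 1.93781018e+00  2.47263701e+00 -2.12212944e-04] [ 2.18570980e-01 -1.46813107e-01  1.71000038e+00 -1.54902329e-04
  1.57845300e+00 -2.27790632e-02] [ 0.22570243  0.28970223 -0.28428275]
bolt_knob [323. 198.] 0.95 W [0.4769 0.1618 0.1531] A [-0.0475  0.162   0.1531]
red [330 137 119   3 352] topz 0.03814858670881045 top centre W [0.54423663 0.21769678 0.03671877] A [0.0313071  0.20003362 0.03671877]
red [314 193  19  28 415] topz 0.16811168958912256 top centre W [0.47817535 0.15500143 0.16698639] A [-0.04788086  0.15504399  0.16698639]
t 5.525 delta [-0.1595 -0.0658  0.008 ] turn [-0.0021 -0.0025 -1.5711]
```

The knob moved 28 ± 1 mm by this measurement. To be sure it's at its end, I'll nudge it with closed fingers from the lid side.

>>> {"api": "move_arm", "payload": {
  "deltas": [-0.03,0,0,0,0,0,0,-0.03,0,0,0,0,0,0,-0.03,0,0,0,0,0,0,-0.03,0,0,0,0,0,0,-0.03,0,0.05,0,0,0,0,-0.03,0,0.102,0,0,0,0,-0.03,0,0.102,0,0,0,0,-0.026,0,0.102,0,0,0,0,-0.022,0,0.102,0,0,0,0,-0.018,0,0.102,0,0,0,0,-0.018,0,0.102,0,0,0,0]
}}

```text
t: 6.9
tool_pos: [0.483, 0.1393, 0.1604]
orientation: [1.932, 2.468, -0.002]
force: [-1.0, -15.7, 6.5]
opening: 0.0005
gripper_force: 9.3
```

>>> {"api": "move_arm", "payload": {
  "deltas": [-0.01,0,-0.01,0,0,0,0,-0.01,0,-0.07,0,0,0,0,-0.015,-0.007,-0.093,0,0,-0.17,1,-0.03,-0.014,-0.093,0,0,-0.34,1,-0.045,-0.021,-0.093,0,0,-0.51,1,-0.06,-0.03,-0.093,0,0,-0.68,1,-0.075,-0.038,-0.093,0,0,-0.85,1,-0.09,-0.046,-0.093,0,0,-1.02,1,-0.105,-0.054,-0.093,0,0,-1.2,1,-0.125,-0.06,-0.093,0,0,-1.38,1,-0.141,-0.067,-0.093,0,0,-1.571,1,-0.141,-0.067,-0.093,0,0,-1.571,1]
}}

```text
t: 8.4
tool_pos: [0.4504, -0.0118, 0.2521]
orientation: [-0.377, 3.117, -0.001]
force: [0.2, -0.0, 0.4]
opening: 0.092
gripper_force: 0.0
```

```bash
python3 look.py w3 lid_handle bolt_knob
```

```text
[ 0.45042123 -0.01181088  0.25211075] [-3.76751576e-01  3.11662056e+00 -5.43658291e-04] [-1.40301699e-01 -2.95587257e-01  1.85018103e+00  2.53580353e-04
  1.58470382e+00 -1.95169606e+00] [ 0.19283355 -0.01111396  0.36204074]
lid_handle [322. 264.] 0.59 W [0.5217 0.0063 0.1227] A [-0.0414  0.0003  0.1227]
bolt_knob [490. 263.] 0.56 W [0.4709 0.1538 0.1453] A [-0.0552  0.1557  0.1453]
red [ 298  188   48   42 1071] topz 0.12411009424994383 top centre W [ 0.45448227 -0.01141054  0.12265747] A [-0.11085694 -0.00080311  0.12265747]
red [387 196  31  28 294] topz 0.10550319463787801 top centre W [0.46293143 0.08564757 0.10492552] A [-0.07933912  0.09138307  0.10492552]
red [475 258  35  25 449] topz 0.16762415103821293 top centre W [0.47293907 0.15026826 0.168317  ] A [-0.05410084  0.15170732  0.168317  ]
```

View pics/w3.png

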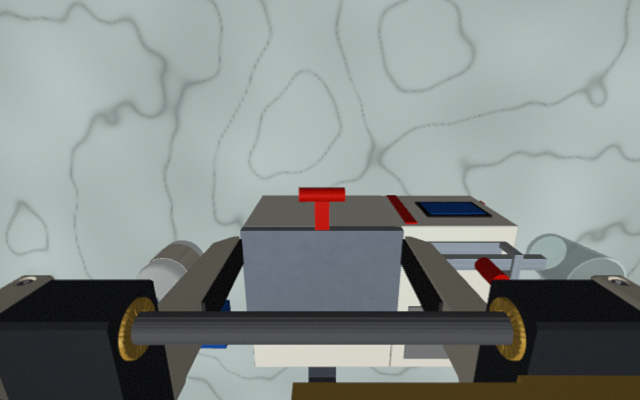

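The crossbar is at (322,194), square to the finger line and centred. The bolt is drawn, with its knob at (490,270). Next I'll measure the bar itself.

```bash
python3 - <<'E'
from h import *
st=robot.read_state()
for uv in [(322,194.5),(299,194.5),(345,194.5),(322,188),(322,201)]: print(uv,W2A(xyz("wrist",uv,z=.121,st=st)))
print("tcp",W2A(st["tool_pos"]))
H=np.array([.04,.1105])
for th in np.arange(0,2.2,.1):
    c,s=np.cos(th),np.sin(th); print(round(th,1),"dx %.4f dz %.4f"%(155-155*c+6.5*s,155*s+6.5*c-6.5))
E
```

```text
(322, 194.5) [-0.11432589  0.00150913  0.121     ]
(299, 194.5) [-0.11439941 -0.02019463  0.121     ]
(345, 194.5) [-0.11425219  0.02321271  0.121     ]
(322, 188) [-0.12067587  0.00152896  0.121     ]
(322, 201) [-0.10789455  0.00148906  0.121     ]
tcp [-0.11476087  0.0009887   0.25131627]
0.0 dx 0.0000 dz 0.0000
0.1 dx 1.4233 dz 15.4417
0.2 dx 4.3810 dz 30.6642
0.3 dx 8.8437 dz 45.5153
0.4 dx 14.7668 dz 59.8467
0.5 dx 22.0910 dz 73.5152
0.6 dx 30.7432 dz 86.3843
0.7 dx 40.6369 dz 98.3252
0.8 dx 51.6733 dz 109.2188
0.9 dx 63.7421 dz 118.9561
1.0 dx 76.7227 dz 127.4400
1.1 dx 90.4854 dz 134.5855
1.2 dx 104.8928 dz 140.3214
1.3 dx 119.8008 dz 144.5903
1.4 dx 135.0605 dz 147.3495
1.5 dx 150.5195 dz 148.5715
1.6 dx 166.0232 dz 148.2441
1.7 dx 181.4167 dz 146.3706
1.8 dx 196.5463 dz 142.9696
1.9 dx 211.2608 dz 138.0751
2.0 dx 225.4132 dz 131.7361
2.1 dx 238.8620 dz 124.0160
```

>>> {"api": "move_arm", "payload": {
  "deltas": [0,0,0.05,0,0,0,0.9,0,0,0.1,0,0,0,0.8,0,0,0.138,0,0,0,0.7,0,0,0.138,0,0,0,0.3,0,0,0.138,0,0,0,0.3,0,0,0.138,0,0,0,0.3,0,0,0.138,0,0,0,0.3],
  "squeeze": 20
}}

```text
t: 9.43
tool_pos: [0.4517, -0.0117, 0.1149]
orientation: [-0.38, 3.115, -0.002]
force: [-0.2, -3.5, 5.6]
opening: 0.0436
gripper_force: 20.0
```

Gripped at 43.6 mm, which matches the 44 mm bar. Now I'll lift along the arc.

>>> {"api": "move_arm", "payload": {
  "deltas": [0,0,0,0,0,0,0.3,-0.0004,0,-0.0078,0,0,0,0.3,-0.0014,0,-0.0154,0,0,0,0.3,-0.0044,0,-0.0307,0,0,0,0.3,-0.0088,0,-0.0455,0,0,0,0.3,-0.0148,0,-0.0598,0,0,0,0.3,-0.0221,0,-0.0735,0,0,0,0.3,-0.0307,0,-0.0864,0,0,0,0.3,-0.0307,0,-0.0864,0,0,0,0.3]
}}

```text
t: 10.55
tool_pos: [0.4803, -0.0046, 0.2005]
orientation: [-0.38, 3.117, -0.003]
force: [-2.2, -6.9, 0.5]
opening: 0.0438
gripper_force: 20.0
```

```bash
python3 - <<'E'
from h import *
s=robot.read_state();print(W2A(s["tool_pos"]),s["force"],s["force"]@AX,s["wrist_torque"])
p,d=robot.read_camera("scene");cv2.imwrite("pics/s1.png",cv2.resize(p[130:330,180:440,::-1],(780,600)))
E
```

```text
[-0.08410982 -0.00036365  0.20048631] [-2.15875461 -6.8859383   0.51140274] -3.749734157011834 [-1.05115336  0.37892016 -0.02378984]
```

View pics/s1.png

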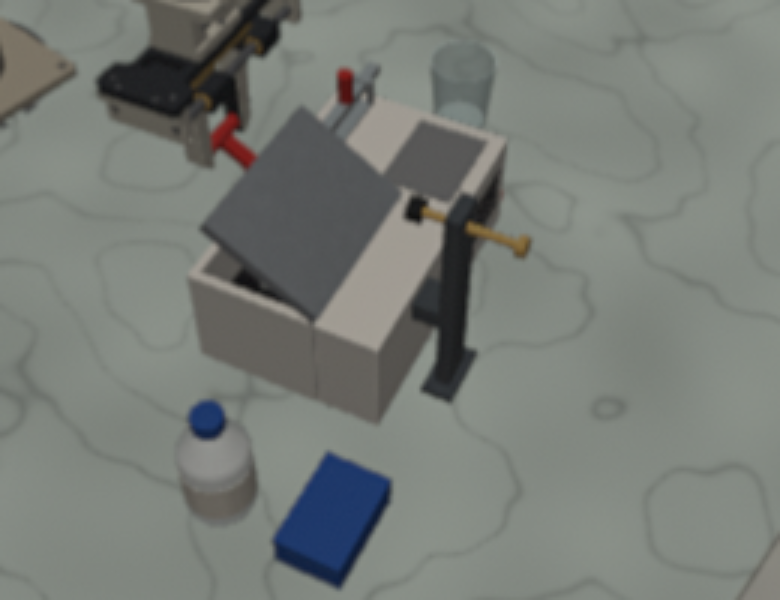

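>>> {"api": "move_arm", "payload": {
  "deltas": [-0.0099,-0.001,-0.0119,0,0,0,0.3,-0.021,-0.001,-0.0228,0,0,0,0.3,-0.033,-0.001,-0.0326,0,0,0,0.3,-0.046,-0.001,-0.041,0,0,0,0.3,-0.0598,-0.001,-0.0482,0,0,0,0.3,-0.0742,-0.001,-0.0539,0,0,0,0.3,-0.0891,-0.001,-0.0582,0,0,0,0.3,-0.1044,-0.001,-0.0609,0,0,0,0.3,-0.1198,-0.001,-0.0622,0,0,0,0.3,-0.1198,-0.001,-0.0622,0,0,0,0.3,-0.1198,-0.001,-0.0622,0,0,0,0.3]
}}

```text
t: 11.98
tool_pos: [0.5969, 0.0241, 0.2629]
orientation: [-0.381, 3.116, -0.0]
force: [0.0, -1.1, 7.1]
opening: 0.044
gripper_force: 20.0
```

```bash
cat > f.py <<'E'
from h import *
s=robot.read_state();a=W2A(s["tool_pos"]);F=s["force"]
# handle = tcp + offset; angle from arc by x
print(s["t"],"A",np.round(a,4),"F_A xyz",np.round([F@AX,F@AY,F[2]],2),"op",s["opening"],"dq",np.abs(s["dq"]).max())
E
python3 f.py
```

```text
11.975 A [ 0.036  -0.0005  0.2629] F_A xyz [-0.22 -1.07  7.11] op 0.04396781987340117 dq 0.0064635177642984884
```

>>> {"api": "move_arm", "payload": {
  "deltas": [-0.006,0,-0.001,0,0,0,0.3,-0.0124,0,-0.001,0,0,0,0.3,-0.0186,0,-0.0006,0,0,0,0.3,-0.025,0,0.0001,0,0,0,0.3,-0.0309,0,0.001,0,0,0,0.3,-0.0309,0,0.001,0,0,0,0.3,-0.0309,0,0.001,0,0,0,0.3]
}}

```text
t: 12.85
tool_pos: [0.6273, 0.0316, 0.2614]
orientation: [-0.381, 3.116, -0.0]
force: [0.9, -1.8, 5.9]
opening: 0.0438
gripper_force: 20.0
```

```bash
python3 f.py
```

```text
12.85 A [ 0.0672 -0.0006  0.2614] F_A xyz [ 0.46 -2.02  5.93] op 0.043840834970980035 dq 0.004086737638157468
```

>>> {"api": "move_arm", "payload": {
  "deltas": [-0.0025,0,-0.0006,0,0,0,0.3,-0.005,0,-0.0001,0,0,0,0.3,-0.0076,0,0.0004,0,0,0,0.3,-0.0096,0,0.0008,0,0,0,0.3,-0.0116,0,0.0013,0,0,0,0.3,-0.0136,0,0.0018,0,0,0,0.3,-0.0136,0,0.0018,0,0,0,0.3]
}}

```text
t: 13.72
tool_pos: [0.6401, 0.0348, 0.2589]
orientation: [-0.381, 3.117, -0.0]
force: [1.7, -3.0, 5.7]
opening: 0.0437
gripper_force: 20.0
```

```bash
cat >> f.py <<'E'
th=[t for t in np.arange(1.4,2.3,.002) if 155-155*np.cos(t)+6.5*np.sin(t)>=(a[0]+.115)*1000][0]
print("th",th,"push",-(F@AX*np.sin(th)+F[2]*np.cos(th)),"radial(out)",F@AX*-np.cos(th)+F[2]*np.sin(th))
E
python3 f.py
```

```text
13.725 A [ 0.0805 -0.0005  0.2589] F_A xyz [ 0.95 -3.36  5.71] op 0.043735552195819496 dq 0.0028709868440194497
th 1.7940000000000003 push 0.34105835172363974 radial(out) 5.776983294612706
```

>>> {"api": "move_arm", "payload": {
  "deltas": [-0.002,-0.0005,-0.0003,0,0,0,0.3,-0.004,-0.0005,0,0,0,0,0.3,-0.006,-0.0005,0.0007,0,0,0,0.3,-0.0075,-0.0005,0.0012,0,0,0,0.3,-0.0075,-0.0005,0.0012,0,0,0,0.3]
}}

```text
t: 14.35
tool_pos: [0.6469, 0.0364, 0.2571]
orientation: [0.381, -3.118, -0.001]
force: [-0.8, 1.6, 3.7]
opening: 0.0439
gripper_force: 20.0
```

```bash
python3 f.py
```

```text
14.35 A [ 0.0874 -0.0006  0.2571] F_A xyz [-0.44  1.73  3.75] op 0.04386165255697994 dq 0.0049213620226303606
th 1.8400000000000003 push 1.4207824872225299 radial(out) 3.4967764821694236
```

>>> {"api": "move_arm", "payload": {
  "deltas": [-0.0013,0,0.0003,0,0,0,0.3,-0.0026,0,0.0006,0,0,0,0.3,-0.0039,0,0.001,0,0,0,0.3,-0.0039,0,0.001,0,0,0,0.3]
}}

```text
t: 14.85
tool_pos: [0.6506, 0.0372, 0.256]
orientation: [0.381, -3.118, -0.0]
force: [-0.1, 2.2, 1.7]
opening: 0.0437
gripper_force: 20.0
```

```bash
python3 f.py
```

```text
14.85 A [ 0.0912 -0.0007  0.256 ] F_A xyz [0.4  2.21 1.74] op 0.04372327506419402 dq 0.0019638486967148493
th 1.8660000000000003 push 0.1265249480011788 radial(out) 1.7852960496524928
```

>>> {"api": "move_arm", "payload": {
  "deltas": [-0.0014,0,0.0004,0,0,0,0.3,-0.0028,0,0.0008,0,0,0,0.3,-0.0042,0,0.0012,0,0,0,0.3,-0.0056,0,0.0016,0,0,0,0.3,-0.0066,0,0.0019,0,0,0,0.3,-0.0066,0,0.0019,0,0,0,0.3]
}}

```text
t: 15.6
tool_pos: [0.6569, 0.0388, 0.254]
orientation: [0.381, -3.118, -0.0]
force: [-1.6, 4.3, -1.1]
opening: 0.0439
gripper_force: 20.0
```

```bash
python3 f.py
```

```text
15.6 A [ 0.0977 -0.0007  0.254 ] F_A xyz [-0.53  4.6  -1.14] op 0.0438664943283586 dq 0.0027286976022500103
th 1.9100000000000004 push 0.122374297147541 radial(out) -1.2542390972125819
```

>>> {"api": "move_arm", "payload": {
  "deltas": [-0.0013,0.0005,0.0004,0,0,0,0.3,-0.0026,0.0005,0.0009,0,0,0,0.3,-0.0039,0.0005,0.0014,0,0,0,0.3,-0.0052,0.0005,0.0019,0,0,0,0.3,-0.0065,0.0005,0.0024,0,0,0,0.3,-0.0065,0.0005,0.0024,0,0,0,0.3]
}}

```text
t: 16.35
tool_pos: [0.6632, 0.0404, 0.2516]
orientation: [0.381, -3.118, 0.001]
force: [-1.5, -0.4, -4.1]
opening: 0.0437
gripper_force: 20.0
```

```bash
python3 f.py
```

```text
16.35 A [ 0.1042 -0.0006  0.2516] F_A xyz [-1.6  -0.06 -4.07] op 0.04373403914432561 dq 0.0034531874106817914
th 1.9560000000000004 push -0.05263817852808095 radial(out) -4.374709412867947
```

>>> {"api": "move_arm", "payload": {
  "deltas": [-0.0013,0,0.001,0,0,0,0.3,-0.0026,0,0.0018,0,0,0,0.3,-0.0039,0,0.0024,0,0,0,0.3,-0.0052,0,0.003,0,0,0,0.3,-0.0064,0,0.0036,0,0,0,0.3,-0.0064,0,0.0036,0,0,0,0.3]
}}

```text
t: 17.1
tool_pos: [0.6695, 0.042, 0.2488]
orientation: [-0.381, 3.118, -0.001]
force: [-3.3, -2.3, 1.4]
opening: 0.0438
gripper_force: 20.0
```

```bash
python3 f.py
```

```text
17.1 A [ 0.1107 -0.0006  0.2488] F_A xyz [-3.73 -1.46  1.44] op 0.04383490485864416 dq 0.0034301525175551165
th 2.0040000000000004 push 3.987641777385458 radial(out) -0.2529919721437006
```

Contact found at about 2.0 rad, with a push near 4 N. I'll ease on up to 8 N.

>>> {"api": "move_arm", "payload": {
  "deltas": [-0.0009,0,0.0004,0,0,0,0.3,-0.0018,0,0.0008,0,0,0,0.3,-0.0027,0,0.0012,0,0,0,0.3,-0.0034,0,0.0016,0,0,0,0.3,-0.0034,0,0.0016,0,0,0,0.3]
}}

```text
t: 17.73
tool_pos: [0.6724, 0.0428, 0.2475]
orientation: [0.381, -3.118, 0.001]
force: [-7.4, -3.5, 6.1]
opening: 0.0436
gripper_force: 20.0
```

```bash
for i in 1 ; do python3 f.py; done
```

```text
17.725 A [ 0.1137 -0.0006  0.2475] F_A xyz [-8.04 -1.66  6.1 ] op 0.04357989868191059 dq 0.0018642607066805595
th 2.0240000000000005 push 9.902998078124035 radial(out) 1.9633105569255984
```

>>> {"api": "move_arm", "payload": {
  "deltas": [0.0006,0,-0.0003,0,0,0,0.3,0.0006,0,-0.0003,0,0,0,0.3]
}}

```text
t: 17.98
tool_pos: [0.6719, 0.0426, 0.2478]
orientation: [0.381, -3.118, 0.001]
force: [-5.5, -4.3, 4.7]
opening: 0.0434
gripper_force: 20.0
```

```bash
python3 f.py; python3 - <<'E'
from h import *
for i in range(4):
    robot.read_camera("top"); s=robot.read_state();F=s["force"];th=2.02
    print(s["t"],-(F@AX*np.sin(th)+F[2]*np.cos(th)))
E
```

```text
17.975 A [ 0.1132 -0.0006  0.2478] F_A xyz [-6.4  -2.85  4.67] op 0.04338352787078123 dq 0.0024909809709743554
th 2.0220000000000002 push 7.80075725070392 radial(out) 1.4105959206784937
18.025 8.530038678844937
18.075 8.240609117101936
18.125 8.947017292889457
18.175 8.695032989011253
```

Steady at about 8.4 N, so I'll hold here.

>>> {"api": "move_arm", "payload": {
  "deltas": [0,0,0,0,0,0,0.3,0,0,0,0,0,0,0.3,0,0,0,0,0,0,0.3,0,0,0,0,0,0,0.3,0,0,0,0,0,0,0.3,0,0,0,0,0,0,0.3,0,0,0,0,0,0,0.3,0,0,0,0,0,0,0.3,0,0,0,0,0,0,0.3,0,0,0,0,0,0,0.3]
}}

```text
t: 19.42
tool_pos: [0.6719, 0.0426, 0.2477]
orientation: [0.381, -3.118, 0.001]
force: [-5.9, -3.3, 5.1]
opening: 0.0437
gripper_force: 20.0
```

```bash
python3 f.py
```

```text
19.425 A [ 0.1132 -0.0006  0.2477] F_A xyz [-6.49 -1.79  5.12] op 0.043685193985141424 dq 0.0016622696340731972
th 2.0220000000000002 push 8.070800529461566 radial(out) 1.776257514998072
```

>>> {"api": "move_arm", "payload": {
  "deltas": [0.0012,0,-0.0005,0,0,0,0.3,0.0024,0,-0.001,0,0,0,0.3,0.0036,0,-0.0015,0,0,0,0.3,0.0048,0,-0.002,0,0,0,0.3,0.006,0,-0.0025,0,0,0,0.3,0.0066,0,-0.0028,0,0,0,0.3,0.0066,0,-0.0028,0,0,0,0.3]
}}

```text
t: 20.3
tool_pos: [0.6662, 0.0413, 0.2503]
orientation: [-0.381, 3.117, -0.0]
force: [4.2, -3.1, 3.4]
opening: 0.0438
gripper_force: 20.0
```

```bash
python3 f.py
```

```text
20.3 A [ 0.1073 -0.0005  0.2503] F_A xyz [ 3.33 -4.02  3.37] op 0.043767860940071505 dq 0.002226882662778899
th 1.9780000000000004 push -1.7208808815203018 radial(out) 4.416107975298
```

>>> {"api": "move_arm", "payload": {
  "deltas": [-0.0009,0,0.0004,0,0,0,0.3,-0.0018,0,0.0008,0,0,0,0.3,-0.0018,0,0.0008,0,0,0,0.6,-0.0018,0,0.0008,0,0,0,1,-0.0018,0,0.0008,0,0,0,1,-0.0018,0,0.0008,0,0,0,1,-0.0018,0,0.0008,0,0,0,1,-0.0018,0,-0.03,0,0,0,1,-0.0018,0,-0.07,0,0,0,1,0.04,0,-0.1,0,0,0,1,0.1,0,-0.1,0,0,0,1,0.1,0,-0.1,0,0,0,1]
}}

```text
t: 21.8
tool_pos: [0.565, 0.0167, 0.3495]
orientation: [0.38, -3.117, -0.0]
force: [0.4, 0.1, 0.5]
opening: 0.0931
gripper_force: 0.0
```

```bash
python3 f.py; python3 - <<'E'
from h import *
p,d=robot.read_camera("scene");cv2.imwrite("pics/s2.png",cv2.resize(p[130:330,180:440,::-1],(780,600)))
E
```

```text
21.8 A [ 0.0032 -0.      0.3495] F_A xyz [ 0.37 -0.03  0.45] op 0.09308265886454636 dq 0.11389585095177356
th 1.4 push -0.44471513596978085 radial(out) 0.3805011104121991
```

View pics/s2.png

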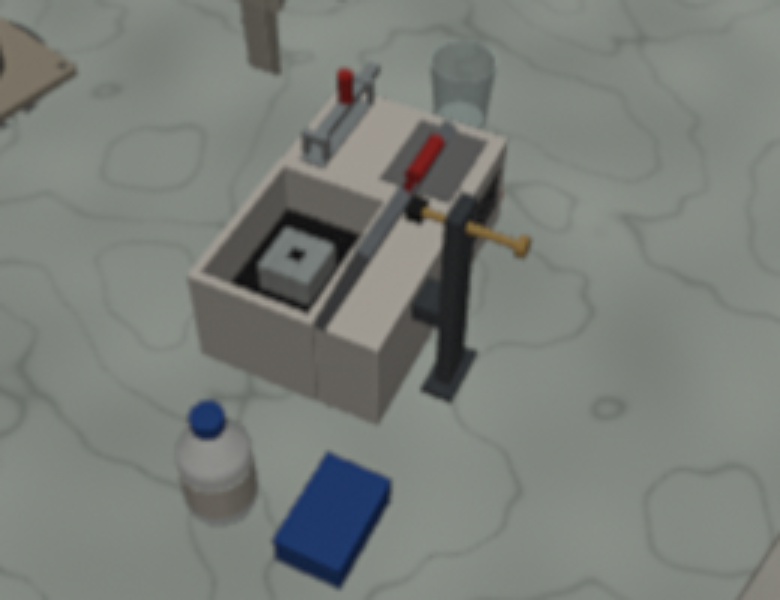

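The lid rests open against the buffer at (415,208). The bolt is drawn, with its tongue back at the staple at (318,150). The bottle, beaker and box haven't moved, and the gripper is clear.

```bash
python3 -c "
from plant import robot
print(robot.close_job())"
```

```text
the job is handed in; nothing more can be done
None
```

I drew the bolt to its end, swung the lid back onto the stop, held a push of about 8 N for about 1.5 s and left the lid resting open; the job was handed in at about 22 s, with no verdict returned.

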